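Clamp a glued-up block in the bench press

TASK

Put the longer of the two glued-up wooden blocks from the rack into the bench press to set. With the safety catch still holding the lever up, lay the block flat on the press bed, lengthwise into the throat, square and centred side to side under the platen, and far enough in that the whole platen is over it. Then swing the catch clear of the lever's tail, pull the lever down until the platen bears firmly on the block, and leave it clamped, disturbing nothing else.

Things in the scene. Friction and masses are not known exactly. Their poses are not given: they have to be found in the camera images.
- press: Green cast bench lever press (arbor press), fixed, foot 250 x 120 mm. Origin on the table below the ram's axis; z up, x from the open throat to the column (work goes in along +x), y across. Head above the throat: x -30 to +140 mm, 60 mm wide, 150 to 235 mm above the table; the ram stands out of it to 292 mm. Lever and catch lie in the plane y = -100 mm, clear of the head.
- bed_centre (a point): Point on the ram's axis on the press's flat steel bed, 40 mm above the table. In the press's frame the bed runs from x -105 to +60 mm, is 100 mm wide, and the column's front face stands at x +85 mm. Apart from the platen the throat is free.
- ram: Square ram with a flat steel platen, 80 mm (along the press's x) x 60 mm (y) x 12 mm, centred on the ram's axis. Origin at the centre of the platen's underside, 45 mm above the bed with the lever up. The lever drives it: 20 mm down per radian.
- lever (a joint): Press lever about its hub, rad: 0 = up at rest (the bar rises at 50 degrees from the hub towards the open front), growing as the knob is pulled forward and down along its arc. Stiff (about 5 N at the knob), stays where left. On a 22 mm block the platen bears at about 1.15 and the reaction then mounts; 10 to 15 N at the knob is ample. With the catch on it moves no more than about 0.05.
- lever_knob (a point): Centre of the black ball knob, 30 mm across, on the end of the 14 mm lever bar, 190 mm from the hub's axis, 331 mm above the table at the start and about 133 mm above it when the platen bears on the block. Pinch it from above, across the plane of the lever.
- lever_hub (a point): Point on the lever's turning axis in the plane of lever and catch, at x 0, y -100, z 185 mm in the press's frame. The axis is parallel to the press's y.
- lever_tail (a point): Ball end (20 mm) of the lever's short tail, 60 mm from the hub's axis on the side opposite to the knob.
- catch (a joint): Safety catch, in radians: 0 to 0.1 = on, its short leg standing against the lever's tail; it grows to 1.1 as the catch is swung off, its thumb tab moving towards the press's open front (-x). It lets the lever pass from about 0.45; swing it well over, 0.7 or more. It stays where it is left (about 1 N at the tab).
- catch_tab (a point): Centre of the thumb tab: a cross roller 18 mm thick, 22 mm wide along the press's y, at the end of a 10 mm rod, 75 mm from the catch's pivot and standing up behind it, 244 mm above the table at the start. Push it forward (press -x) with the shut fingers from its rear side; the space behind and outside it is free.
- catch_pivot (a point): Pivot of the catch, at x 93, y -100, z 178 mm in the press's frame; its axis is parallel to the press's y.
- rack: Low wooden dowel rack, fixed, base 130 x 150 x 12 mm with origin under its middle. Two slots along its x, 70 mm apart (y -35 and +35 mm), each between four dowels 8 mm thick and 28 mm high, at x -45 and +45 mm. A block stands on edge in each, 26 mm between dowels. The table between rack and press is open.
- block: The longer glued-up wooden block, 170 x 56 x 22 mm, two plies, 110 to 190 g, either face or end may lead. Origin at its middle; x along its length, y through its 22 mm thickness, z across its 56 mm width. It starts on edge in one of the slots (z up, underside 12 mm above the table, either slot) and must end lying flat (y vertical).
- short_block: The shorter block, 115 x 56 x 22 mm, in the other slot. Same axes, origin at its middle. Stays in the rack.
- glue: White glue bottle, 52 mm across and 125 mm tall, origin under it. Stays where it is.
- jar: Glass jar with a lid, 60 mm across and 65 mm tall, origin under it. Stays where it is.
Things that resemble listed ones, but are neither listed nor needed, are in the scene too. What is shaped like the block but green or turquoise is not meant.

How it is judged:
On the way, in this order (a step that is already met when the one before it is completed fails the run):
1. The long block lies flat on the press bed under the whole platen, square and centred, with the catch still on and the lever up (angle between the y axis of block and the z axis of press, either way round below 0.12 rad and angle between the x axis of block and the x axis of press, either way round below 0.15 rad and x of block in the frame of press between -0.047 and 0.01 m and y of block in the frame of press between -0.012 and 0.012 m and z of block in the frame of press below 0.055 m and value of joint catch below 0.25 rad and value of joint lever below 0.2 rad), for 0.2 s.
2. The catch is swung clear of the lever's tail while the lever is still up (value of joint catch above 0.5 rad and value of joint lever below 0.2 rad), for 0.1 s.
At the end, for the whole second after the job is handed in: Long block flat on the bed, square within 0.15 rad, centred sideways within 12 mm, its middle from 47 mm before to 10 mm behind the ram's axis (platen wholly over it); catch off (over 0.4 rad), lever down (over 1.05 rad), platen pressing on the block with over 5 N, block at rest (angle between the y axis of block and the z axis of press, either way round below 0.12 rad and angle between the x axis of block and the x axis of press, either way round below 0.15 rad and x of block in the frame of press between -0.047 and 0.01 m and y of block in the frame of press between -0.012 and 0.012 m and z of block in the frame of press below 0.055 m and contact force between ram and block above 5 N and value of joint catch above 0.4 rad and value of joint lever above 1.05 rad and linear speed of block below 0.01 m/s); the robot touches nothing.
It fails at once if The shorter block is shifted in the rack or taken out (distance of short_block from where it was at the start of the episode above 0.025 m).
It fails at once if The glue bottle is moved (distance of glue from where it was at the start of the episode above 0.03 m).
It fails at once if The jar is moved (distance of jar from where it was at the start of the episode above 0.03 m).
It also fails if it takes over 72 s, if anything falls off the work surface, if the arm or the gripper's body presses on something with over 40 N, if the wrist force passes 120 N, or if a joint passes its speed limit or range.

ROBOT

A 6-joint arm with a two-finger parallel gripper is mounted at the origin on the work surface. World frame = base frame: x ahead of the robot, y to its left, z up, the work surface at z = 0. Lengths are in m, angles in rad, forces in N, time in s.
With the tool pointing down it reaches from about 0.325 to 0.775 m from the base axis. Payload 5.5 kg.
Tool frame: the origin (TCP) lies at the very end of the fingers, on their centre line; the grasp point (between the pads) lies 19 mm behind it; z points along the fingers, y is the line along which they close (so a half turn about z gives the same grasp; the last joint's range is limited). The gripper opens to 85 mm and grips with 20 to 120 N. Pads are 22 mm wide; open, the fingers measure 114 mm over their backs; the gripper's body (76 mm by 85 mm) begins 54 mm behind the grasp point. The pads swing forward as they close: fully open they stand 13 mm farther back than shut.
Start: joints at [1.293, 0.091, 1.231, -0, 1.82, -0.057], TCP at [0.131, 0.585, 0.231] pointing down, gripper open.
Joint ranges: [-2.87, 2.87], [-0.86, 2.18], [0.17, 2.46], [-1.51, 4.65], [0.06, 2.69], [-2.65, 2.65]. Speed limits (rad/s): [2.57, 2.57, 3.01, 3.14, 3.14, 3.14].

INTERFACE

Orientations are given as a unit quaternion [x, y, z, w].
In Python, from rig import robot gives the robot as it stands.
- The arm moves only by the tool jog_arm, never from a script. Its argument "plan" is text: rows parted by semicolons, each of 5 numbers parted by spaces: the shift along the tool's x, y, z in mm, then the turn about the tool's z in units of 8 degrees (1.0 is 8 degrees), then the closure, from -1 (fully open) to 1 (shut), so that 0 is half open. In form: dx dy dz twist jaw; .... A call has 1 to 5 rows; each row shifts and turns the commanded pose from where the row before left it, along the tool's axes as they then stand; what a row does not reach is not made up. A row lasts 1/10 s, in which the tool goes at most 50 mm and 8.59 degrees, less where a joint would pass 70% of its speed; a pose out of reach is approached as far as the arm can. A call with a gripper value outside its range is refused whole. The fingers move at their own pace and stop on an object; "newtons" is the grip in N (left out, the last holds). Time passes only in rows, so rows that do not move let the fingers close. It gives the time, the measured TCP pose, the force, the opening and the grip force at its end, in the units of the state.
- robot.read_state(): the state, without advancing time (a new reading comes with each control period).
- robot.capture(name): name is "side" or "top"; returns the picture (420x560x3 uint8, red, green, blue); there is no depth.
- robot.get_calibration(name): a dict with "fx", "fy", "cx", "cy" (pixels), "cam_to_world" (4x4, takes a point from camera to world coordinates). Camera axes: x right, y down, z forward; pixel columns grow to the right and rows downward; lengths in m; the calibration is good to about 2 mm. A picture is of the moment at which its call begins. get_calibration takes no time and is no camera call.
- robot.job_done(): hands the job in; it is judged then, once.
The state is a dict: "t": time; "joints": joint angles; "qd": joint speeds; "tau": joint torques, N m; "ee_pos": TCP position; "eef_rot": TCP orientation; "ft_force": force on the tool from outside, world axes, zero at the start; "ft_torque": the same for the moment, N m; "grip_width": finger opening in m; "gripper_force": force on a finger pad.
Only numpy, scipy, OpenCV 4.12 (cv2) and the standard library are available. Lean on these libraries where they do the work, as an engineer would, in place of code of your own. Each camera call takes 0.05 s, during which the arm holds its last target. There are 200 camera calls.

## Working session

There is one attempt and no reset: what is moved stays moved. The work goes in short steps, Python scripts to look and compute and a tool call to move; the robot and the scene stay as the last step left them, time stands still between calls to the robot, and variables do not carry over. Pictures are saved under pics/ and viewed, at most 10 in all, crops included, and the job is handed in when it is done.

Besides the shell and the picture viewer there is one more tool, called after "Request:" as name(argument=value, ...) on one line, values as JSON. jog_arm: Moves the arm, as the interface text tells. Its arguments: {"type":"object","properties":{"plan":{"type":"string"},"newtons":{"type":"number"}},"required":["plan"]}

```bash
mkdir -p pics; ls; python3 - <<'E'
from rig import robot
import cv2, numpy as np
for n in ("top","side"):
    im=robot.capture(n); cv2.imwrite(f"pics/{n}0.png",cv2.cvtColor(im,cv2.COLOR_RGB2BGR))
    c=robot.get_calibration(n); print(n,c["fx"],c["fy"],c["cx"],c["cy"]); print(np.round(c["cam_to_world"],4))
s=robot.read_state(); print(s)
E
```

```text
pics
top 418.90201127922774 418.90201127922774 275.93536089094306 211.46575989767334
[[ 1.7000e-03 -9.9410e-01  1.0870e-01  3.8700e-01]
 [-1.0000e+00 -8.0000e-04  8.0000e-03 -4.7500e-02]
 [-7.8000e-03 -1.0870e-01 -9.9400e-01  1.4939e+00]
 [ 0.0000e+00  0.0000e+00  0.0000e+00  1.0000e+00]]
side 483.9372549412975 483.9372549412975 271.3316786113467 208.34009570202105
[[ 0.9785 -0.108   0.1755  0.3289]
 [-0.206  -0.5022  0.8399 -1.0618]
 [-0.0026 -0.858  -0.5136  0.8411]
 [ 0.      0.      0.      1.    ]]
{'t': 0.1, 'joints': array([ 1.29326461e+00,  9.18116195e-02,  1.23179230e+00,  7.98008995e-06,
        1.81980720e+00, -5.67237698e-02]), 'qd': array([ 0.00122009, -0.00163361, -0.00347228,  0.00113709, -0.00059805,
        0.00015683]), 'tau': array([ 2.81700704e-03, -4.60218465e+01, -4.19217432e+01, -5.87429054e-05,
        1.06143786e-02,  3.60015122e-06]), 'ee_pos': array([0.13135233, 0.58517837, 0.230232  ]), 'eef_rot': array([ 1.10178806e-01,  9.93911366e-01, -8.95920750e-04, -1.55065594e-04]), 'ft_force': array([ 0.11599212,  0.25462935, -1.21473746]), 'ft_torque': array([-0.01261586, -0.01259058, -0.00280055]), 'gripper_force': 0.0, 'grip_width': 0.08558468939364575}
```

View pics/top0.png

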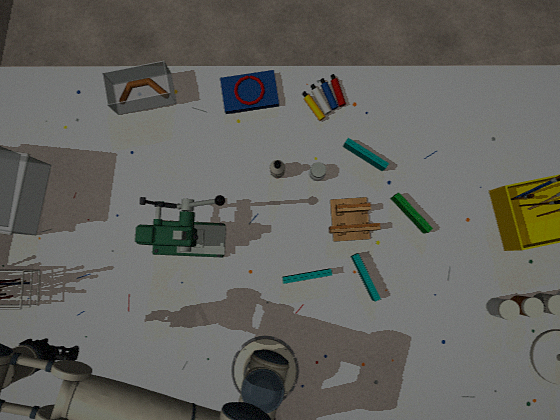

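View pics/side0.png

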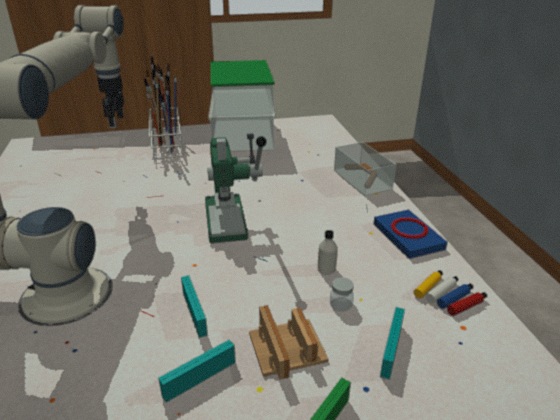

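The top view shows the press at about (187,238) with its throat facing right (world -y). The lever and catch are on its upper side, and the rack is at (350,220) with two blocks. The glue (278,168) and jar (318,170) stand beyond. I'll enlarge both areas.

```bash
cat > h.py <<'E'
import numpy as np, cv2
from rig import robot
C={n:robot.get_calibration(n) for n in ("top","side")}
def proj(n,P):
    c=C[n];T=np.linalg.inv(c["cam_to_world"]);p=np.atleast_2d(P)@T[:3,:3].T+T[:3,3]
    return np.c_[c["fx"]*p[:,0]/p[:,2]+c["cx"],c["fy"]*p[:,1]/p[:,2]+c["cy"]]
def unproj(n,uv,z):
    c=C[n];T=np.array(c["cam_to_world"]);uv=np.atleast_2d(uv)
    d=np.c_[(uv[:,0]-c["cx"])/c["fx"],(uv[:,1]-c["cy"])/c["fy"],np.ones(len(uv))]@T[:3,:3].T
    return T[:3,3]+d*((z-T[2,3])/d[:,2])[:,None]
def crop(im,r0,r1,c0,c1,k):
    a=cv2.convertScaleAbs(im[r0:r1,c0:c1],alpha=1.6)
    return cv2.resize(cv2.cvtColor(a,cv2.COLOR_RGB2BGR),None,fx=k,fy=k,interpolation=cv2.INTER_CUBIC)
E
python3 - <<'E'
import cv2,numpy as np
from h import crop
t=cv2.cvtColor(cv2.imread("pics/top0.png"),cv2.COLOR_BGR2RGB)
a=crop(t,188,268,130,235,7); a=a[:, :735]
b=crop(t,190,250,320,390,7)
cv2.imwrite("pics/c1.png",a); 
s=cv2.cvtColor(cv2.imread("pics/side0.png"),cv2.COLOR_BGR2RGB)
c=crop(s,295,380,240,335,5)
b=cv2.resize(b,(400,343)); H=max(b.shape[0],c.shape[0]); o=np.zeros((H,400+c.shape[1],3),np.uint8)
o[:b.shape[0],:400]=b;o[:c.shape[0],400:]=c
cv2.imwrite("pics/c2.png",o[:, :800] if o.shape[1]<=800 else cv2.resize(o,(800,int(H*800/o.shape[1])))); print(o.shape)
E
```

```text
(425, 875, 3)
```

View pics/c1.png

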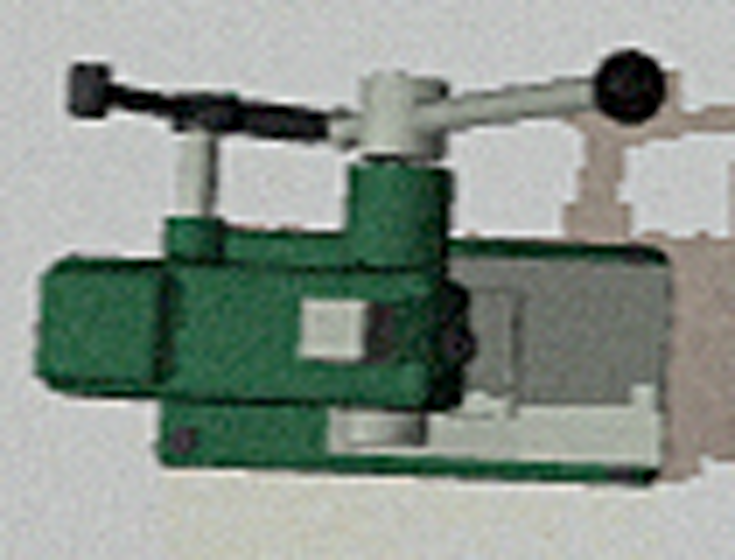

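View pics/c2.png

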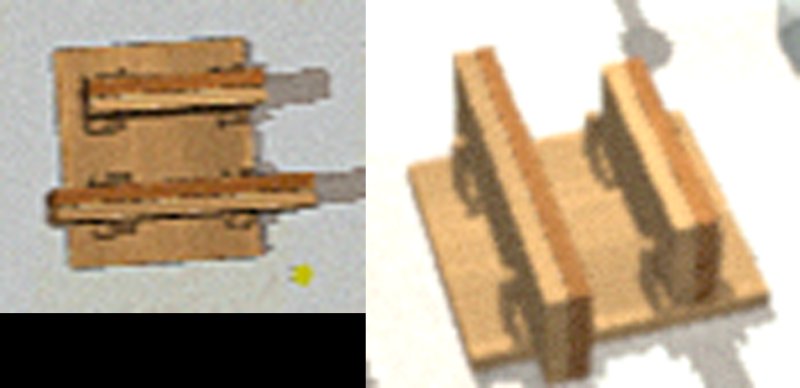

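The longer block is the nearer one in the rack, at lower image rows in the top view: its top face runs from about (330.5,229) to (380.5,226.4) px. The shorter block is the farther one. In the press picture the knob is at (219.9,200.4), the tab at (142.9,200.9) and the ram top at (177.6,235.1).

```bash
cat >> h.py <<'E'
E
python3 - <<'E'
from h import *
from scipy.optimize import least_squares
F=np.array([[-.1222,-.1,.331],[.1286,-.1,.244],[0,0,.292],[-.105,-.05,.04],[-.105,.05,.04]])
uv=np.array([[219.9,200.4],[142.9,200.9],[177.6,235.1],[225,225.5],[224,254.4]])
def w(p,F): c,s=np.cos(p[2]),np.sin(p[2]); return np.c_[p[0]+c*F[:,0]-s*F[:,1],p[1]+s*F[:,0]+c*F[:,1],F[:,2]]
r=least_squares(lambda p:(proj("top",w(p,F))-uv).ravel(),[.35,.3,np.pi/2]);print("press",r.x,np.round(r.fun,1))
print(np.round(w(r.x,np.r_[F,[[0,0,.185]]]),3)); print("side px",np.round(proj("side",w(r.x,F))))
k=5.224
for nm,z,e in (("long",.068,[(316,190),(55,203)]),("short",.068,[(264,88),(88,96)]),("rack",.012,[(53,52),(245,39),(266,250),(72,268)])):
    P=unproj("top",np.array([(320+u/k,190+v/k) for u,v in e]),z); m=P.mean(0); d=P[1]-P[0]
    print(nm,np.round(m,4),"len",np.linalg.norm(d),"yaw",np.arctan2(d[1],d[0])); 
    if nm=="rack":print(P)
for nm,u,z in(("glue",(278,163),.125),("jar",(318,165),.065)):print(nm,unproj("top",u,z))
E
```

```text
press [0.45059735 0.24479528 1.52424732] [ 0.3  0.1 -1.5 -0.4 -0.1 -0.3  1.1  0.3  0.3  0.2]
[[0.545 0.118 0.331]
 [0.556 0.369 0.244]
 [0.451 0.245 0.292]
 [0.496 0.138 0.04 ]
 [0.396 0.142 0.04 ]
 [0.451 0.245 0.185]]
side px [[260. 142.]
 [249. 136.]
 [220. 140.]
 [244. 231.]
 [210. 234.]]
long [ 0.4878 -0.3071  0.068 ] len 0.17024785524407443 yaw 1.6218088507463082
short [ 0.5564 -0.3022  0.068 ] len 0.11537267689902829 yaw 1.6173205332621956
rack [ 0.5222 -0.2999  0.012 ] len 0.13134545294951225 yaw -1.5019638807562397
[[ 0.59047377 -0.22889783  0.012     ]
 [ 0.59950747 -0.35993225  0.012     ]
 [ 0.45563244 -0.3709434   0.012     ]
 [ 0.44331518 -0.23989485  0.012     ]]
glue [[ 0.69899299 -0.04315941  0.125     ]]
jar [[ 0.7055833  -0.18181089  0.065     ]]
```

```bash
cat >> h.py <<'E'
def yawof(q): # tool x heading for tool pointing down
    x,y,z,w=q; return np.arctan2(2*(x*y+z*w),1-2*(y*y+z*z))
def plan(wps,step=45,start=None):
    """wps: (x,y,z,yaw,jaw); prints rows in tool axes, 5 per call"""
    if start is None:
        s=robot.read_state(); start=(*s["ee_pos"],yawof(s["eef_rot"]))
    p=np.array(start[:3],float);th=start[3];rows=[]
    print("start",np.round(p,4),round(th,3))
    for x,y,z,yw,j in wps:
        t=np.array([x,y,z]);dth=(yw-th+np.pi/2)%np.pi-np.pi/2
        n=max(1,int(np.ceil(max(np.linalg.norm(t-p)*1000/step,abs(dth)/np.radians(8.2)))))
        for i in range(n):
            d=(t-p)/(n-i)*1000; dd=(yw-th+np.pi/2)%np.pi-np.pi/2; tw=round(-dd/(n-i)/np.radians(8),1)
            c,s_=np.cos(th),np.sin(th); a=[round(d[0]*c+d[1]*s_),round(d[0]*s_-d[1]*c),round(-d[2])]
            p=p+np.array([a[0]*c+a[1]*s_,a[0]*s_-a[1]*c,-a[2]])/1000; th-=tw*np.radians(8)
            rows.append(f"{a[0]} {a[1]} {a[2]} {tw:g} {j:g}")
        rows[-1]+=" |"
    for i in range(0,len(rows),5): print("; ".join(rows[i:i+5]))
    print("end",np.round(p,4),round(th,3))
E
python3 -c "
from h import *
plan([(.30,.22,.25,2.2,0),(.42,-.13,.22,1.622,0),(.488,-.307,.12,1.622,0)])"
```

```text
start [0.1314 0.5852 0.2302] 2.921
-27 -35 -2 0.6 0; -30 -33 -2 0.6 0; -33 -31 -2 0.6 0; -35 -28 -2 0.6 0; -37 -24 -2 0.6 0
-39 -21 -2 0.5 0; -41 -19 -3 0.6 0; -42 -15 -2 0.5 0; -43 -12 -3 0.6 0 |; -39 -12 3 0.5 0
-40 -9 3 0.5 0; -41 -6 3 0.4 0; -41 -4 4 0.5 0; -41 -1 3 0.4 0; -41 1 4 0.5 0
-41 4 3 0.4 0; -41 6 4 0.5 0; -40 9 3 0.4 0 |; -36 12 20 0 0; -36 12 20 0 0
-36 12 20 0 0; -36 11 20 0 0; -37 12 20 0 0 |
end [ 0.4881 -0.3073  0.1202] 1.622
```

Request:
jog_arm(plan="-27 -35 -2 0.6 0; -30 -33 -2 0.6 0; -33 -31 -2 0.6 0; -35 -28 -2 0.6 0; -37 -24 -2 0.6 0")

```text
t: 0.6
ee_pos: [0.2251, 0.3812, 0.2408]
eef_rot: [0.316, 0.949, -0.0, -0.0]
ft_force: [0.8, 0.3, 0.3]
grip_width: 0.0427
gripper_force: 0.0
```

Request:
jog_arm(plan="-39 -21 -2 0.5 0; -41 -19 -3 0.6 0; -42 -15 -2 0.5 0; -43 -12 -3 0.6 0; -39 -12 3 0.5 0")

```text
t: 1.1
ee_pos: [0.3135, 0.1804, 0.2486]
eef_rot: [0.488, 0.873, 0.0, 0.0]
ft_force: [0.8, 0.4, -0.2]
grip_width: 0.0425
gripper_force: 0.0
```

Request:
jog_arm(plan="-40 -9 3 0.5 0; -41 -6 3 0.4 0; -41 -4 4 0.5 0; -41 -1 3 0.4 0; -41 1 4 0.5 0")

```text
t: 1.6
ee_pos: [0.3802, -0.014, 0.231]
eef_rot: [0.621, 0.784, 0.0, 0.0]
ft_force: [0.1, -0.3, 0.3]
grip_width: 0.0424
gripper_force: 0.0
```

Request:
jog_arm(plan="-41 4 3 0.4 0; -41 6 4 0.5 0; -40 9 3 0.4 0; -36 12 20 0 0; -36 12 20 0 0")

```text
t: 2.1
ee_pos: [0.4479, -0.2019, 0.1809]
eef_rot: [0.689, 0.725, 0.0, 0.0]
ft_force: [1.0, 0.4, 0.1]
grip_width: 0.0429
gripper_force: 0.0
```

Request:
jog_arm(plan="-36 12 20 0 0; -36 11 20 0 0; -37 12 20 0 0; 0 0 0 0 0")

```text
t: 2.5
ee_pos: [0.4865, -0.3095, 0.1146]
eef_rot: [0.69, 0.724, -0.001, -0.004]
ft_force: [-0.9, 0.4, -1.0]
grip_width: 0.0431
gripper_force: 0.0
```

Request:
jog_arm(plan="2 1 21 0 0; 0 0 21 0 0; 0 0 21 0 0; 0 0 20 0 0; 0 0 0 0 0")

```text
t: 3.0
ee_pos: [0.4872, -0.3032, 0.035]
eef_rot: [0.689, 0.725, -0.0, -0.003]
ft_force: [-0.1, 0.3, -0.6]
grip_width: 0.043
gripper_force: 0.0
```

Request:
jog_arm(plan="0 0 0 0 0.5; 0 0 0 0 1; 0 0 0 0 1; 0 0 0 0 1", newtons=40)

```text
t: 3.4
ee_pos: [0.4892, -0.3052, 0.0395]
eef_rot: [0.689, 0.725, 0.0, 0.001]
ft_force: [-2.0, 1.3, 1.6]
grip_width: 0.0213
gripper_force: 44.1
```

```bash
python3 -c "
from h import *
plan([(.488,-.305,.12,1.622,1),(.50,-.06,.12,1.524,1),(.50,-.06,.027,1.524,1)],start=(.488,-.305,.037,1.622))"
```

```text
start [ 0.488 -0.305  0.037] 1.622
0 0 -41 -0 1; 0 0 -42 -0 1 |; 41 4 0 0.1 1; 41 4 0 0.1 1; 41 3 0 0.1 1
41 2 0 0.1 1; 40 2 0 0.2 1; 41 0 0 0.1 1 |; 0 0 31 0 1; 0 0 31 0 1
0 0 31 0 1 |
end [ 0.4996 -0.0597  0.027 ] 1.524
```

Request:
jog_arm(plan="0 0 -20 0 1; 0 0 -31 0 1; 0 0 -32 0 1; 30 3 0 0.1 1; 41 4 0 0.1 1")

```text
t: 3.9
ee_pos: [0.4938, -0.2349, 0.1234]
eef_rot: [0.7, 0.714, 0.001, 0.002]
ft_force: [0.1, 0.3, -1.5]
grip_width: 0.0215
gripper_force: 43.6
```

Request:
jog_arm(plan="41 4 0 0.1 1; 41 3 0 0.1 1; 41 2 0 0.1 1; 41 1 0 0.2 1; 10 0 0 0 1")

```text
t: 4.4
ee_pos: [0.5033, -0.0561, 0.1219]
eef_rot: [0.722, 0.692, 0.001, 0.0]
ft_force: [-0.3, -1.7, -1.0]
grip_width: 0.0211
gripper_force: 43.5
```

Request:
jog_arm(plan="0 0 30 0 1; 0 0 30 0 1; 0 0 20 0 1; 0 0 8 0 1; 0 0 2 0 1")

```text
t: 4.9
ee_pos: [0.5027, -0.06, 0.0306]
eef_rot: [0.723, 0.69, -0.0, -0.0]
ft_force: [0.7, 0.2, -1.1]
grip_width: 0.0212
gripper_force: 43.6
```

Request:
jog_arm(plan="0 0 2 0 1; 0 0 1 0 1; 0 0 0 0 1")

```text
t: 5.2
ee_pos: [0.5036, -0.0599, 0.0293]
eef_rot: [0.723, 0.691, 0.001, 0.001]
ft_force: [0.5, -0.3, -1.1]
grip_width: 0.0216
gripper_force: 43.6
```

Request:
jog_arm(plan="0 0 1 0 1; 0 0 1 0 1; 0 0 0 0 1")

```text
t: 5.5
ee_pos: [0.5035, -0.0598, 0.0275]
eef_rot: [0.723, 0.691, 0.0, 0.001]
ft_force: [-1.4, 1.0, 4.6]
grip_width: 0.0213
gripper_force: 44.3
```

Request:
jog_arm(plan="0 0 0 0 0.3; 0 0 0 0 -0.5; 0 0 0 0 -1; 0 0 -3 0 -1; 0 0 -3 0 -1")

```text
t: 6.0
ee_pos: [0.5029, -0.0597, 0.0323]
eef_rot: [0.723, 0.691, -0.0, -0.0]
ft_force: [-0.3, 0.5, -0.1]
grip_width: 0.085
gripper_force: 0.0
```

Request:
jog_arm(plan="0 -10 0 0 -1; 0 -10 0 0 -1; 0 -6 0 0 -1; 0 -6 0 0 -1; 0 -6 0 0 -1")

```text
t: 6.5
ee_pos: [0.4645, -0.058, 0.0324]
eef_rot: [0.723, 0.691, 0.0, 0.0]
ft_force: [0.4, 0.1, 0.2]
grip_width: 0.0856
gripper_force: 0.2
```

Request:
jog_arm(plan="0 -6 0 0 -1; 0 -6 0 0 -1; 0 -6 0 0 -1; 0 -6 0 0 -1; 0 -2 0 0 -1")

```text
t: 7.0
ee_pos: [0.4384, -0.0567, 0.0322]
eef_rot: [0.723, 0.691, -0.0, -0.0]
ft_force: [-0.6, 0.2, 0.4]
grip_width: 0.0853
gripper_force: 0.0
```

Request:
jog_arm(plan="0 0 -30 0 -1; 0 0 -45 0 -1; 0 0 -45 0 -1; 0 0 0 0 -1")

```text
t: 7.4
ee_pos: [0.4419, -0.0573, 0.1599]
eef_rot: [0.723, 0.691, 0.003, 0.005]
ft_force: [-0.5, 0.7, 1.3]
grip_width: 0.0853
gripper_force: 0.0
```

```bash
python3 - <<'E'
from h import *
t=robot.capture("top"); s=robot.capture("side")
a=crop(t,185,265,230,330,4);b=crop(s,160,360,190,340,2)
b=cv2.resize(b,None,fx=1.33,fy=1.33); H=max(a.shape[0],b.shape[0]);o=np.zeros((H,a.shape[1]+b.shape[1],3),np.uint8)
o[:a.shape[0],:a.shape[1]]=a;o[:b.shape[0],a.shape[1]:]=b;cv2.imwrite("pics/f1.png",o);print(o.shape)
E
```

```text
(532, 799, 3)
```

View pics/f1.png

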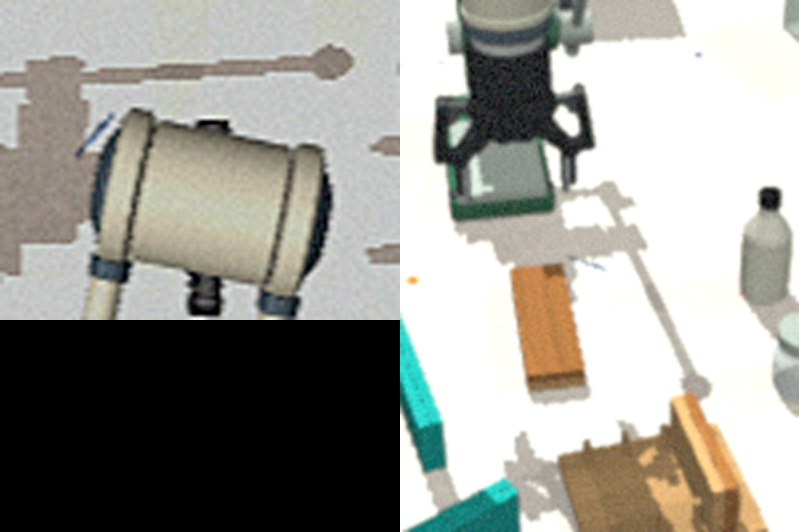

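The block has toppled and lies flat. In the side crop its top-face corners are at about (112,267), (165,263), (183,372) and (128,376).

```bash
python3 -c "
from h import *
k=2.66
q=np.array([(112,267),(165,263),(183,372),(128,376)])/k+[190,160]
P=unproj('side',q,.022);print(np.round(P,4));m=P.mean(0);a=(P[0]+P[1]-P[2]-P[3])/2;print(m,np.linalg.norm(a),np.linalg.norm(P[0]-P[1]),np.arctan2(a[1],a[0]))
# bed check from side: corners of bed front at z=.04 & press prediction
F=np.array([[-.105,-.05,.04],[-.105,.05,.04],[-.13,-.06,0]])
"
```

```text
[[ 0.4433  0.0236  0.022 ]
 [ 0.4989  0.0188  0.022 ]
 [ 0.4862 -0.1525  0.022 ]
 [ 0.4347 -0.1472  0.022 ]]
[ 0.4657685  -0.06431855  0.022     ] 0.17132009949545604 0.05586366165028945 1.5083142990957055
```

```bash
python3 -c "
from h import *
plan([(.4625,-.124,.06,1.515,-1),(.4625,-.124,.003,1.515,-1)])"
```

```text
start [ 0.4398 -0.0569  0.1537] 1.525
-22 9 31 0 -1; -22 8 31 0 -1; -22 9 32 0.1 -1 |; 0 0 28 -0 -1; 0 0 29 -0 -1 |
end [ 0.4627 -0.1241  0.0027] 1.511
```

Request:
jog_arm(plan="-22 9 31 0 -1; -22 8 31 0 -1; -22 9 32 0.1 -1; 0 0 25 0 -1; 0 0 20 0 -1")

```text
t: 8.0
ee_pos: [0.4597, -0.1238, 0.0089]
eef_rot: [0.729, 0.685, -0.001, -0.003]
ft_force: [0.6, 0.4, -0.3]
grip_width: 0.0851
gripper_force: 0.0
```

Request:
jog_arm(plan="0 0 7 0 -1; 0 0 3 0 -1; 0 0 0 0 -1")

```text
t: 8.3
ee_pos: [0.4618, -0.1237, 0.0032]
eef_rot: [0.728, 0.686, -0.0, -0.0]
ft_force: [-0.1, 0.5, 0.5]
grip_width: 0.0857
gripper_force: 0.0
```

Request:
jog_arm(plan="0 0 0 0 0; 0 0 0 0 1; 0 0 0 0 1; 0 0 0 0 1; 0 0 0 0 1", newtons=70)

```text
t: 8.8
ee_pos: [0.4631, -0.1242, 0.0051]
eef_rot: [0.728, 0.686, 0.001, 0.001]
ft_force: [-0.2, 0.7, 6.0]
grip_width: 0.0545
gripper_force: 74.0
```

Request:
jog_arm(plan="0 0 -20 0 1; 0 0 -30 0 1; 0 0 -15 0 1; 0 0 0 0 1")

```text
t: 9.2
ee_pos: [0.4635, -0.1244, 0.071]
eef_rot: [0.728, 0.686, 0.001, 0.002]
ft_force: [0.3, -0.3, -1.6]
grip_width: 0.0543
gripper_force: 73.7
```

```bash
python3 - <<'E'
from h import *
s=robot.capture("side"); print(robot.read_state()["ee_pos"], yawof(robot.read_state()["eef_rot"]))
b=crop(s,190,340,180,330,4); cv2.imwrite("pics/g1.png",b)
E
```

```text
[ 0.46258448 -0.12410641  0.0690194 ] 1.5106050984152217
```

View pics/g1.png

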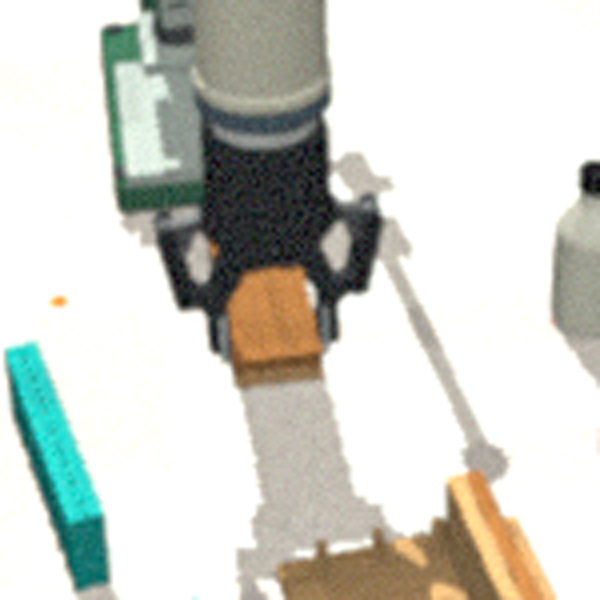

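```bash
python3 - <<'E'
from h import *
for z in (.23,.303,.35,.4,.45,.5,.55):print(z,np.round(proj("side",[.131,.585,z])[0]))
k=4;q=np.array([(232,362),(322,350),(240,385),(322,374)])/k+[180,190]
print(np.round(unproj("side",q[:2],.087),4)); print(np.round(unproj("side",q[2:],.065),4))
for z in(.075,.08,.085,.09,.095):
    print(z,np.round(unproj("side",q[:2],z).mean(0),4))
c,s=np.cos(1.524),np.sin(1.524)
plan([(.4625,-.02,.062,1.524,1),(.4506-.08*c,.2448-.08*s,.057,1.524,1)])
E
```

```text
0.23 [117. 126.]
0.303 [113. 106.]
0.35 [111.  92.]
0.4 [108.  77.]
0.45 [105.  62.]
0.5 [102.  45.]
0.55 [99. 29.]
[[ 0.4371 -0.1457  0.087 ]
 [ 0.4927 -0.1459  0.087 ]]
[[ 0.4418 -0.1419  0.065 ]
 [ 0.4931 -0.1421  0.065 ]]
0.075 [ 0.4671 -0.1312  0.075 ]
0.08 [ 0.4661 -0.1373  0.08  ]
0.085 [ 0.4652 -0.1434  0.085 ]
0.09 [ 0.4643 -0.1494  0.09  ]
0.095 [ 0.4634 -0.1555  0.095 ]
start [ 0.4626 -0.1241  0.069 ] 1.511
35 -2 2 -0 1; 34 -2 3 -0 1; 35 -2 2 -0.1 1 |; 37 -5 1 0 1; 37 -5 1 0 1
37 -5 1 0 1; 36 -5 1 0 1; 37 -5 1 0 1 |
end [0.4464 0.165  0.057 ] 1.525
```

```bash
python3 - <<'E'
import cv2
from h import *
a=cv2.imread("pics/side0.png")[0:200,60:340]
cv2.imwrite("pics/w.png",cv2.resize(cv2.convertScaleAbs(a,alpha=1.5),None,fx=2.8,fy=2.8,interpolation=cv2.INTER_CUBIC))
E
```

```text
(no output)
```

View pics/w.png

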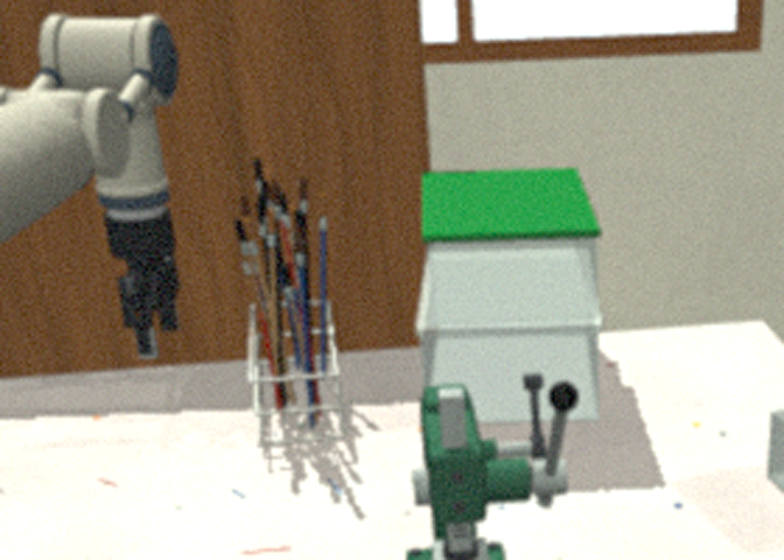

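The block is held level enough: its near end projects consistently at z≈0.088. The gripper and wrist clear the ram top and the knob, so I'm moving in.

Request:
jog_arm(plan="35 -2 3 0 1; 34 -2 3 0 1; 35 -2 3 -0.1 1; 37 -5 2 0 1; 37 -5 1 0 1")

```text
t: 9.75
ee_pos: [0.4542, 0.0559, 0.0538]
eef_rot: [0.723, 0.69, -0.001, -0.001]
ft_force: [0.4, -0.9, -1.5]
grip_width: 0.0545
gripper_force: 73.7
```

Request:
jog_arm(plan="20 -3 1 0 1; 18 -3 1 0 1; 18 -2 0 0 1; 18 -2 0 0 1; 0 0 0 0 1")

```text
t: 10.25
ee_pos: [0.4478, 0.1305, 0.0521]
eef_rot: [0.722, 0.691, -0.001, -0.001]
ft_force: [0.4, -0.7, -2.3]
grip_width: 0.0544
gripper_force: 73.7
```

Request:
jog_arm(plan="17 -1 0 0 1; 17 -1 0 0 1; 0 0 3 0 1; 0 0 2 0 1; 0 0 0 0 1")

```text
t: 10.75
ee_pos: [0.4481, 0.162, 0.048]
eef_rot: [0.723, 0.69, -0.001, -0.0]
ft_force: [1.0, -0.6, -1.8]
grip_width: 0.0543
gripper_force: 73.7
```

Request:
jog_arm(plan="0 0 2 0 1; 0 0 2 0 1; 0 0 0 0 1")

```text
t: 11.05
ee_pos: [0.4488, 0.1627, 0.0454]
eef_rot: [0.723, 0.69, 0.0, 0.0]
ft_force: [0.1, 0.6, -0.7]
grip_width: 0.054
gripper_force: 73.7
```

```bash
python3 - <<'E'
from h import *
t=robot.capture("top"); s=robot.capture("side"); st=robot.read_state(); print(st["ee_pos"], yawof(st["eef_rot"]),st["ft_force"],st["ft_torque"])
a=crop(t,188,268,130,235,4);b=crop(s,125,265,180,300,3)
H=max(a.shape[0],b.shape[0]);o=np.zeros((H,a.shape[1]+b.shape[1],3),np.uint8)
o[:a.shape[0],:a.shape[1]]=a;o[:b.shape[0],a.shape[1]:]=b;cv2.imwrite("pics/p1.png",o);print(o.shape)
E
```

```text
[0.44878308 0.16295806 0.04539448] 1.5242488054711312 [-0.05518903 -0.02784346 -1.50398833] [-0.0757216  -0.0464775  -0.00391992]
(420, 780, 3)
```

View pics/p1.png

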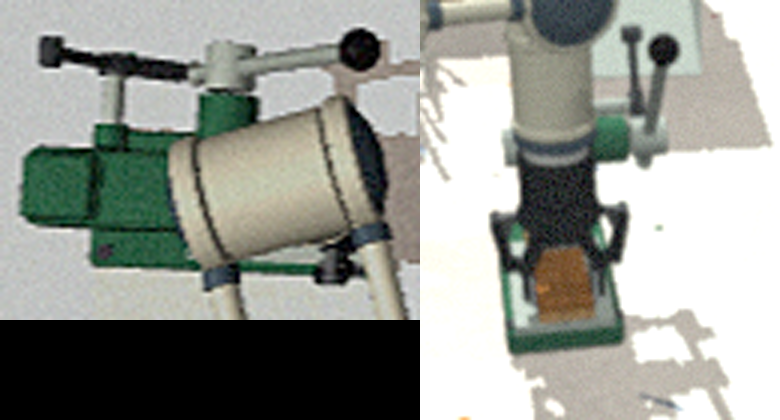

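The block is centred over the bed: in the side crop it spans columns 537–592, between bed edges at 513–615. It hangs a few mm above the bed.

Request:
jog_arm(plan="0 0 1 0 1; 0 0 1 0 1; 0 0 0 0 1")

```text
t: 11.45
ee_pos: [0.449, 0.1631, 0.0451]
eef_rot: [0.723, 0.691, 0.0, 0.0]
ft_force: [-4.7, -2.4, 7.6]
grip_width: 0.054
gripper_force: 74.9
```

Request:
jog_arm(plan="0 0 1 0 1; 0 0 0 0 1")

```text
t: 11.65
ee_pos: [0.4491, 0.1631, 0.0451]
eef_rot: [0.723, 0.691, 0.001, 0.001]
ft_force: [-7.1, -2.8, 13.0]
grip_width: 0.0544
gripper_force: 75.5
```

Request:
jog_arm(plan="0 0 -1 0 1; 0 0 -1 0 0; 0 0 0 0 -0.6; 0 0 0 0 -0.6; 0 0 -6 0 -0.6")

```text
t: 12.15
ee_pos: [0.4479, 0.163, 0.0492]
eef_rot: [0.723, 0.691, -0.001, -0.001]
ft_force: [0.7, -0.2, -1.2]
grip_width: 0.0682
gripper_force: 0.0
```

Request:
jog_arm(plan="-15 0 -6 0 -0.6; -30 0 -6 0 -0.6; -40 0 -20 0 -0.6; -40 0 -45 0 -0.6; 0 0 0 0 0")

```text
t: 12.65
ee_pos: [0.4454, 0.0419, 0.1255]
eef_rot: [0.725, 0.689, 0.003, 0.004]
ft_force: [1.0, -0.1, -0.2]
grip_width: 0.055
gripper_force: 0.0
```

```bash
python3 - <<'E'
from h import *
t=robot.capture("top"); s=robot.capture("side"); st=robot.read_state(); print(st["ee_pos"], yawof(st["eef_rot"]))
a=crop(t,188,268,130,235,4);b=crop(s,125,265,180,300,3)
H=max(a.shape[0],b.shape[0]);o=np.zeros((H,a.shape[1]+b.shape[1],3),np.uint8)
o[:a.shape[0],:a.shape[1]]=a;o[:b.shape[0],a.shape[1]:]=b;cv2.imwrite("pics/p2.png",o)
E
```

```text
[0.44389774 0.04442946 0.12104754] 1.5225688162182802
```

View pics/p2.png

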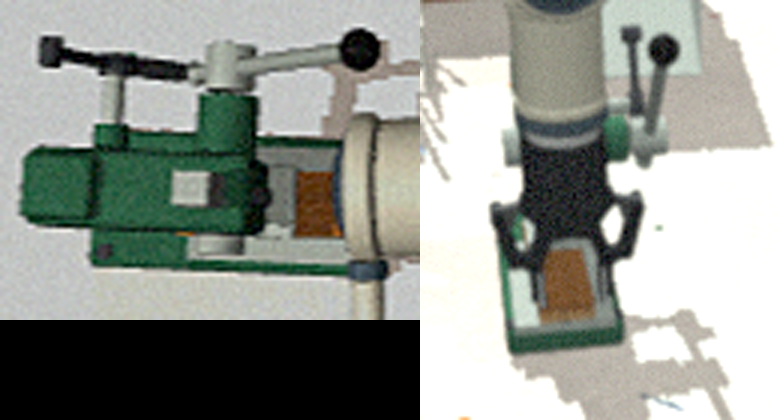

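```bash
python3 - <<'E'
from h import *
c,s=np.cos(1.524),np.sin(1.524);R=np.array([[c,s],[-s,c]])
o=np.array([.4506,.2448])
N=unproj("side",[(220.3,230.3),(239,229)],.062)[:,:2];print(N,(N-o)@R.T)
T=unproj("top",[(130+310/4,188+172/4),(130+310/4,188+237/4)],.062)[:,:2];print((T-o)@R.T)
# tab approach plan
def W(x,y,z):return (*(o+np.array([x,y])@R),z)
print("tab",W(.1286,-.1,.244))
E
```

```text
[[0.42401277 0.12147347]
 [0.47835873 0.11685173]] [[-0.12443525  0.02078901]
 [-0.12650967 -0.03371366]]
[[-0.0452837  -0.02758795]
 [-0.04895806  0.02777983]]
tab (np.float64(0.5565063365679621), np.float64(0.36858129048751076), 0.244)
```

```bash
python3 - <<'E'
from h import *
im=cv2.imread("pics/p2.png")
for r in range(255,345,3): print(r, im[r,555:580].mean(0).round(), end=" | ")
c,s=np.cos(1.524),np.sin(1.524);R=np.array([[c,s],[-s,c]]);o=np.array([.4506,.2448])
for x in(-.022,-.04):
  P=np.array([[x-.085,0,.062],[x-.085,0,.04],[-.105,0,.04]]);q=proj("side",np.c_[o+P[:,:2]@R,P[:,2]]);print("\n",x,(q-[180,125])*3+[420,0])
E
```

```text
255 [ 46.  83. 123.] | 258 [ 47.  84. 121.] | 261 [ 47.  84. 121.] | 264 [ 50.  84. 123.] | 267 [ 49.  83. 121.] | 270 [ 49.  84. 121.] | 273 [ 52.  86. 124.] | 276 [ 52.  85. 122.] | 279 [ 50.  83. 121.] | 282 [ 52.  86. 123.] | 285 [ 49.  83. 121.] | 288 [ 45.  81. 120.] | 291 [ 48.  84. 121.] | 294 [ 45.  82. 120.] | 297 [ 49.  86. 122.] | 300 [ 49.  83. 122.] | 303 [ 45.  79. 117.] | 306 [ 44.  76. 111.] | 309 [ 54.  83. 115.] | 312 [ 67.  99. 127.] | 315 [ 72. 107. 135.] | 318 [ 81. 111. 134.] | 321 [104. 118. 124.] | 324 [123. 131. 124.] | 327 [126. 133. 124.] | 330 [101. 110.  93.] | 333 [73. 88. 59.] | 336 [57. 77. 40.] | 339 [62. 80. 47.] | 342 [57. 75. 42.] | 
 -0.022 [[560.80924207 304.32541611]
 [561.91167441 322.93575318]
 [561.74450987 321.82925858]]

 -0.04 [[562.33189745 314.28208089]
 [563.43405196 333.01266637]
 [561.74450987 321.82925858]]
```

Top view gives the block's lateral offset as about 0 mm, and its middle is within x ≈ −25 to −2 mm, so both are inside the limits. Next is the catch.

```bash
cat >> h.py <<'E'
PO=np.array([.4506,.2448]);_c,_s=np.cos(1.524),np.sin(1.524);PR=np.array([[_c,_s],[-_s,_c]])
def W(x,y,z,j,yaw=1.524):return (*(PO+np.array([x,y])@PR),z,yaw,j)
E
python3 - <<'E'
from h import *
plan([(.444,.05,.40,1.524,1),W(.18,-.1,.40,1),W(.18,-.1,.234,1)])
E
```

```text
start [0.4439 0.0444 0.121 ] 1.523
1 0 -40 -0 1; 1 0 -40 -0 1; 1 0 -40 -0 1; 1 0 -40 -0 1; 1 0 -40 -0 1
0 0 -39 -0 1; 1 0 -40 -0 1 |; 42 11 0 -0 1; 42 11 0 -0 1; 42 11 0 -0 1
41 11 0 -0 1; 42 11 0 -0 1; 41 10 0 -0 1; 42 11 0 -0 1; 41 10 0 -0 1
42 11 0 -0 1 |; 0 0 42 -0 1; 0 0 41 -0 1; 0 0 42 -0 1; 0 0 41 -0 1 |
end [0.5592 0.4203 0.234 ] 1.523
```

Request:
jog_arm(plan="1 0 -40 0 1; 1 0 -40 0 1; 1 0 -40 0 1; 1 0 -40 0 1; 1 0 -40 0 1")

```text
t: 13.25
ee_pos: [0.4431, 0.0511, 0.3198]
eef_rot: [0.723, 0.691, -0.001, -0.001]
ft_force: [1.2, 0.2, -0.5]
grip_width: 0.0001
gripper_force: 0.0
```

Request:
jog_arm(plan="0 0 -39 0 1; 1 0 -40 0 1; 42 11 0 0 1; 42 11 0 0 1; 42 11 0 0 1")

```text
t: 13.75
ee_pos: [0.4825, 0.1778, 0.3976]
eef_rot: [0.723, 0.691, -0.001, -0.0]
ft_force: [0.9, 0.1, -0.2]
grip_width: -0.0005
gripper_force: 0.0
```

Request:
jog_arm(plan="41 11 0 0 1; 42 11 0 0 1; 41 10 0 0 1; 42 11 0 0 1; 41 10 0 0 1")

```text
t: 14.25
ee_pos: [0.5444, 0.3828, 0.3966]
eef_rot: [0.723, 0.691, -0.001, -0.0]
ft_force: [1.5, -1.0, 0.9]
grip_width: -0.0
gripper_force: 0.0
```

Request:
jog_arm(plan="42 11 0 0 1; 0 0 0 0 1; 0 0 0 0 1")

```text
t: 14.55
ee_pos: [0.5581, 0.4238, 0.3927]
eef_rot: [0.722, 0.692, -0.004, -0.001]
ft_force: [-1.2, -0.5, 1.0]
grip_width: 0.0001
gripper_force: 0.0
```

Request:
jog_arm(plan="0 0 42 0 1; 0 0 42 0 1; 0 0 42 0 1; 0 0 38 0 1; 0 0 0 0 1")

```text
t: 15.05
ee_pos: [0.5545, 0.4184, 0.2274]
eef_rot: [0.723, 0.69, -0.006, -0.001]
ft_force: [-0.7, 0.4, -1.3]
grip_width: 0.0001
gripper_force: 0.0
```

Request:
jog_arm(plan="-14 0 0 0 1; -12 0 0 0 1; -8 0 0 0 1; -8 0 0 0 1; -8 0 0 0 1")

```text
t: 15.55
ee_pos: [0.5556, 0.3711, 0.2364]
eef_rot: [0.723, 0.691, 0.002, 0.0]
ft_force: [-0.6, 1.2, 0.9]
grip_width: 0.0001
gripper_force: 0.9
```

Request:
jog_arm(plan="-10 0 0 0 1; -10 0 0 0 1; -10 0 0 0 1; -8 0 0 0 1; -8 0 0 0 1")

```text
t: 16.05
ee_pos: [0.5531, 0.3245, 0.234]
eef_rot: [0.723, 0.691, -0.0, -0.0]
ft_force: [-0.0, 1.8, -0.8]
grip_width: -0.0001
gripper_force: 0.7
```

```bash
python3 - <<'E'
from h import *
t=robot.capture("top"); s=robot.capture("side"); st=robot.read_state(); p=st["ee_pos"];print(p, (p[:2]-PO)@PR.T,st["ft_force"])
a=crop(t,188,268,130,235,4);b=crop(s,105,245,180,300,3)
H=max(a.shape[0],b.shape[0]);o=np.zeros((H,a.shape[1]+b.shape[1],3),np.uint8)
o[:a.shape[0],:a.shape[1]]=a;o[:b.shape[0],a.shape[1]:]=b;cv2.imwrite("pics/k1.png",o)
E
```

```text
[0.55331353 0.32395382 0.23457134] [ 0.08387203 -0.09889833] [ 0.27247538 -0.48180507  0.41683879]
```

View pics/k1.png

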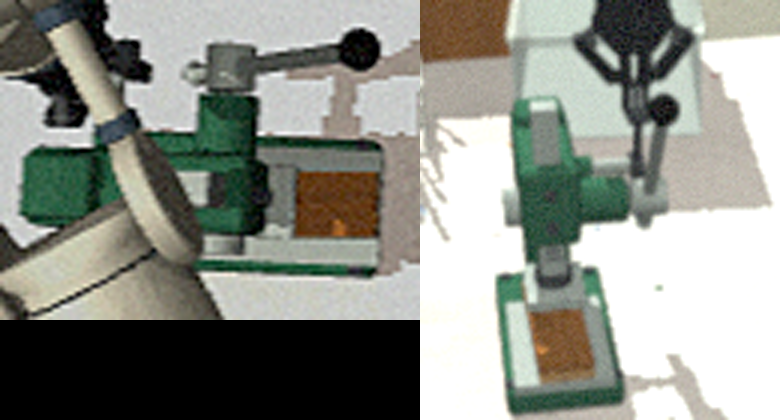

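The catch has been carried to the finger's end position of 0.084 m (press x), about 0.89 rad, and the block is well placed with its near end about at the bed's front edge. I'll withdraw and go to the knob.

```bash
python3 - <<'E'
from h import *
N=unproj("top",[(130+379/4,188+204/4)],.062)[:,:2];print("near end",(N-PO)@PR.T)
plan([W(.115,-.1,.234,1),W(.115,-.1,.40,1),W(-.122,-.1,.41,-.4)])
E
```

```text
near end [[-0.10605623 -0.00311243]]
start [0.5533 0.324  0.2346] 1.523
31 1 1 -0 1 |; 0 0 -42 -0 1; 0 0 -41 -0 1; 0 0 -42 -0 1; 0 0 -41 -0 1 |
-39 0 -2 -0 -0.4; -40 0 -2 -0 -0.4; -39 0 -2 -0 -0.4; -40 0 -1 -0 -0.4; -39 0 -2 -0 -0.4
-40 0 -1 -0 -0.4 |
end [0.5445 0.1181 0.4096] 1.523
```

Request:
jog_arm(plan="31 1 1 0 1; 0 0 -42 0 1; 0 0 -41 0 1; 0 0 -42 0 1; 0 0 -41 0 1")

```text
t: 16.65
ee_pos: [0.5553, 0.356, 0.4015]
eef_rot: [0.723, 0.691, 0.0, 0.0]
ft_force: [1.9, 0.2, 1.1]
grip_width: 0.0001
gripper_force: 0.0
```

Request:
jog_arm(plan="-39 0 -2 0 -0.4; -40 0 -2 0 -0.4; -39 0 -2 0 -0.4; -40 0 -1 0 -0.4; -39 0 -2 0 -0.4")

```text
t: 17.15
ee_pos: [0.5463, 0.1578, 0.4086]
eef_rot: [0.723, 0.691, -0.0, 0.0]
ft_force: [0.5, -0.1, -0.0]
grip_width: 0.0598
gripper_force: 0.0
```

Request:
jog_arm(plan="-40 0 -1 0 -0.4; 0 0 0 0 -0.4; 0 0 0 0 -0.4")

```text
t: 17.45
ee_pos: [0.5447, 0.1188, 0.41]
eef_rot: [0.724, 0.69, 0.0, 0.0]
ft_force: [-0.0, -0.3, -0.1]
grip_width: 0.0597
gripper_force: 0.0
```

```bash
python3 - <<'E'
from h import *
t=robot.capture("top"); s=robot.capture("side"); st=robot.read_state(); p=st["ee_pos"];print(p, (p[:2]-PO)@PR.T)
for q in (0,.3,.5,.7,.9,1.1):
    a=np.radians(61.67)+q; P=np.array(W(.093+.075*np.cos(a),-.1,.178+.075*np.sin(a),0)[:3]); u=proj("top",P)[0]; v=proj("side",P)[0]
    f=lambda im,w:im[int(round(w[1]))-1:int(round(w[1]))+2,int(round(w[0]))-1:int(round(w[0]))+2].mean().round()
    print(q,u.round(),f(t,u),v.round(),f(s,v))
E
```

```text
[0.54479125 0.12021312 0.40945088] [-0.1200443  -0.09991621]
0 [141. 201.] 126.0 [249. 136.] 127.0
0.3 [148. 201.] 125.0 [250. 137.] 129.0
0.5 [152. 201.] 128.0 [251. 138.] 129.0
0.7 [157. 201.] 76.0 [251. 140.] 108.0
0.9 [163. 201.] 44.0 [252. 143.] 41.0
1.1 [168. 202.] 35.0 [252. 147.] 47.0
```

The catch tab now shows up at the pixel for about 0.9 rad. Next I'll pinch the knob.

Request:
jog_arm(plan="-2 0 30 0 -0.4; 0 0 30 0 -0.4; 0 0 25 0 -0.4; 0 0 14 0 -0.4; 0 0 0 0 -0.4")

```text
t: 18.05
ee_pos: [0.5439, 0.1188, 0.3073]
eef_rot: [0.723, 0.691, -0.002, -0.002]
ft_force: [0.1, -0.8, 1.1]
grip_width: 0.0597
gripper_force: 0.0
```

Request:
jog_arm(plan="0 0 0 0 0.4; 0 0 0 0 1; 0 0 0 0 1; 0 0 0 0 1", newtons=40)

```text
t: 18.45
ee_pos: [0.5455, 0.1178, 0.3123]
eef_rot: [0.723, 0.691, 0.002, 0.001]
ft_force: [4.4, 2.0, 3.1]
grip_width: 0.0277
gripper_force: 39.3
```

```bash
python3 - <<'E'
from h import *
st=robot.read_state(); p=st["ee_pos"];print(p,(p[:2]-PO)@PR.T,st["grip_width"],st["ft_force"])
# arc rows: tool x = press x, tool z = -z
a0=np.radians(50);K=lambda q:190*np.array([-np.cos(a0-q),np.sin(a0-q)])
acc=np.zeros(2);rows=[]
for q in np.r_[np.arange(.1,1.11,.1),1.15,1.2,1.25,1.3]:
    d=K(q)-K(0)-acc; r=np.round(d);acc+=r;rows.append(f"{q:.2f}: {r[0]:.0f} 0 {-r[1]:.0f} 0 1")
print("\n".join(rows))
E
```

```text
[0.54546124 0.11782985 0.31227401] [-0.12239362 -0.10069696] 0.02768646064684581 [4.36172249 2.04161378 3.08567844]
0.10: -14 0 13 0 1
0.20: -12 0 14 0 1
0.30: -12 0 16 0 1
0.40: -9 0 16 0 1
0.50: -8 0 17 0 1
0.60: -6 0 18 0 1
0.70: -4 0 19 0 1
0.80: -2 0 19 0 1
0.90: -1 0 19 0 1
1.00: 2 0 19 0 1
1.10: 3 0 18 0 1
1.15: 2 0 10 0 1
1.20: 3 0 9 0 1
1.25: 3 0 9 0 1
1.30: 4 0 8 0 1
```

Request:
jog_arm(plan="-14 0 13 0 1; -12 0 14 0 1; -12 0 16 0 1; -9 0 16 0 1; -8 0 17 0 1")

```text
t: 18.95
ee_pos: [0.5432, 0.0619, 0.2365]
eef_rot: [0.723, 0.69, 0.002, 0.002]
ft_force: [4.6, 1.1, 4.8]
grip_width: 0.028
gripper_force: 42.2
```

Request:
jog_arm(plan="-6 0 18 0 1; -4 0 19 0 1; -2 0 19 0 1; -1 0 19 0 1; 0 0 0 0 1")

```text
t: 19.45
ee_pos: [0.5424, 0.0488, 0.1578]
eef_rot: [0.724, 0.69, 0.0, 0.001]
ft_force: [9.3, -1.7, -6.2]
grip_width: 0.0277
gripper_force: 43.6
```

Request:
jog_arm(plan="2 1 19 0 1; 3 0 18 0 1; 0 0 0 0 1")

```text
t: 19.75
ee_pos: [0.5427, 0.0545, 0.1206]
eef_rot: [0.723, 0.69, -0.0, -0.0]
ft_force: [5.1, -0.3, -6.3]
grip_width: 0.0277
gripper_force: 44.2
```

Request:
jog_arm(plan="1 0 5 0 1; 1 0 5 0 1; 0 0 0 0 1")

```text
t: 20.05
ee_pos: [0.5429, 0.0566, 0.1125]
eef_rot: [0.723, 0.691, 0.0, -0.0]
ft_force: [1.7, -0.9, -0.7]
grip_width: 0.0275
gripper_force: 44.7
```

Request:
jog_arm(plan="1 0 3 0 1; 0 0 2 0 1; 0 0 0 0 1")

```text
t: 20.35
ee_pos: [0.543, 0.058, 0.108]
eef_rot: [0.723, 0.691, 0.001, -0.0]
ft_force: [0.9, 0.7, 3.9]
grip_width: 0.0275
gripper_force: 45.1
```

Request:
jog_arm(plan="1 0 2 0 1; 0 0 2 0 1; 0 0 0 0 1")

```text
t: 20.65
ee_pos: [0.5432, 0.0584, 0.1065]
eef_rot: [0.723, 0.691, 0.001, 0.001]
ft_force: [-4.3, -0.7, 13.9]
grip_width: 0.0278
gripper_force: 46.2
```

Request:
jog_arm(plan="0 0 0 0 1; 0 0 0 0 0; 0 0 0 0 -0.4; 0 0 0 0 -0.4")

```text
t: 21.05
ee_pos: [0.5424, 0.0585, 0.1026]
eef_rot: [0.723, 0.691, -0.001, -0.001]
ft_force: [-0.1, -1.0, 0.4]
grip_width: 0.0599
gripper_force: 0.0
```

Request:
jog_arm(plan="0 0 -20 0 -0.4; 0 0 -40 0 -0.4; 0 0 -40 0 -0.4; -20 0 -40 0 -0.4; 0 0 0 0 -0.4")

```text
t: 21.55
ee_pos: [0.5437, 0.0371, 0.2504]
eef_rot: [0.724, 0.69, 0.003, 0.004]
ft_force: [0.3, 1.3, 0.6]
grip_width: 0.0596
gripper_force: 0.0
```

```bash
python3 - <<'E'
from h import *
s=robot.capture("side"); st=robot.read_state(); print(st["ee_pos"],st["ft_force"],st["t"])
# find dark knob blob in the side view near prediction
m=(s.max(2)<45).astype(np.uint8)
for q in (1.0,1.1,1.15,1.2,1.25):
    a=np.radians(50)-q;P=np.array(W(-.19*np.cos(a),-.1,.185+.19*np.sin(a),0)[:3]);print(q,proj("side",P)[0].round(1))
n,l,S,Cn=cv2.connectedComponentsWithStats(m[150:280,200:310]);print([(S[i,4],(Cn[i]+[200,150]).round(1).tolist()) for i in range(1,n) if S[i,4]>25])
# block near end edge & side extents in side image, compared with before
E
```

```text
[0.54307749 0.03774847 0.24696635] [0.58107738 0.25274569 0.34732571] 21.6
1.0 [264.2 208.9]
1.1 [264.1 214.1]
1.15 [264.  216.4]
1.2 [263.9 218.7]
1.25 [263.7 220.8]
[(np.int32(514), [263.7, 158.4]), (np.int32(27), [224.7, 204.7]), (np.int32(53), [264.8, 216.3])]
```

```bash
python3 -c "
from rig import robot
print(robot.job_done())"
```

```text
the job is handed in; nothing more can be done
None
```

I clamped the long block flat and centred in the press and handed the job in at about 21.6 s; no verdict came back. The catch is swung off to about 0.9 rad and the lever is down at about 1.15 rad. I pulled the knob with about 14 N, but the platen force after release was not measured.

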